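# Box the labelled tubes and snap the lid on

### The arm

A 6-joint arm with a two-finger parallel gripper is mounted at the origin on the work surface. World frame = base frame: x ahead of the robot, y to its left, z up, the work surface at z = 0. Lengths are in m, angles in rad, forces in N, time in s.
With the tool pointing down it reaches from about 0.325 to 0.9 m from the base axis. Payload 6.1 kg.
Tool frame: the origin (TCP) lies midway between the tips of the shut fingers; the grasp point (between the pads) lies 19 mm behind it; y points along the fingers, x is the direction in which the jaws open and shut, and the axes are right-handed (so a half turn about y gives the same grasp; the last joint's range is limited). The gripper opens to 87 mm and grips with 3 to 60 N. Pads are 19 mm wide; open, the fingers measure 117 mm over their backs; the gripper's body (75 mm by 190 mm) begins 51 mm behind the grasp point.
Start: joints at [-1.23, 0.22, 1.526, -0, 1.395, -0.126], TCP at [0.281, -0.558, 0.223] pointing down, gripper open.
Joint ranges: [-2.98, 2.98], [-0.91, 2.08], [0.09, 2.57], [-1.24, 4.39], [0.2, 2.65], [-2.68, 2.68]. Speed limits (rad/s): [2.57, 2.57, 3.01, 3.14, 3.14, 3.14].

### API

Orientations are given as a unit quaternion [x, y, z, w].
In Python, from station import status, cams, arm gives the robot as it stands.
- The arm moves only by the tool servo_tool, never from a script. Its arguments are lists of equal length, an entry for each row: "delta_pos": the shift along the tool's x, y, z in mm, a list of three; "angular": the turn, a rotation vector about the tool's x, y, z in rad, a list of three. In form: {"delta_pos": [[x, y, z], ...], "angular": [[rx, ry, rz], ...]}. A call has 1 to 20 rows; each row is the pose to reach, as a shift and turn from the pose measured when the call began, along the tool's axes at that moment; what a row does not reach only later rows make up. A row lasts 1/12 s, in which the tool goes at most 41.7 mm and 7.16 degrees, less where a joint would pass 70% of its speed; a pose out of reach is approached as far as the arm can. A call with a gripper value outside its range is refused whole. "gripper" is the finger opening in mm, from 0 to 87, set as the call begins (left out, the last holds). The fingers move at their own pace and stop on an object; "newtons" is the grip in N (left out, the last holds). Time passes only in rows, so rows that repeat a pose let the fingers close. It gives the time, the measured TCP pose, the force and the opening at its end, in the units of the state.
- status.sense(): the state, without advancing time (a new reading comes with each control period).
- cams.capture(name): name is "scene" or "top" or "wrist"; returns a dict with "color" (400x640x3 uint8, blue, green, red), "mtx" (3x3 intrinsics, pixels), "pose" (4x4, takes a point from camera to world coordinates). Camera axes: x right, y down, z forward; pixel columns grow to the right and rows downward; lengths in m; the calibration is good to about 2 mm. A picture is of the moment at which its call begins. There is no depth.
- arm.finish_job(): hands the job in, once; it reports no verdict.
The state is a dict: "t": time; "joint_pos": joint angles; "dq": joint speeds; "effort": joint torques, N m; "tcp_pos": TCP position; "ee_rot": TCP orientation; "force": force on the tool from outside, world axes, zero at the start; "ft_torque": the same for the moment, N m; "finger_gap": opening from 0.0 (shut) to 1.0 (fully open).
Only numpy, scipy, OpenCV 4.12 (cv2) and the standard library are available. Lean on these libraries where they do the work, as an engineer would, in place of code of your own. Each camera call takes 0.05 s, during which the arm holds its last target. There are 200 camera calls.

### The job

Collect the two labelled tubes from the catch tray of the tube labeller and lay them in the open carry box, then set the box's lid on and press it down until it snaps under the clips at both ends and sits fully home on the rim. Keep pressing: finish with the hand still bearing firmly down on the lid, do not let go. Leave the other things on the bench where they are.

Things in the scene. Friction and masses are not known exactly. Their poses are not given: they have to be found in the camera images.
- labeller: benchtop tube labeller, fixed: white housing 320 x 300 mm, 290 mm high with its hopper, and an open aluminium catch tray in front, 200 (x) x 120 (y) x 20 mm high outside, walls and floor 4 mm. Origin on the bench under the tray's centre; x along the machine's front. The machine is on the -y side, its front 130 mm and the end of its sloping chute 60 mm from the origin.
- tray_floor (a point): centre of the catch tray's inner floor, 4 mm above the bench; axes as the labeller's
- tube_1: capped sample tube with a paper label, 62 mm long, lying in the catch tray: round body 17 mm in diameter, at the +x end a grey hexagonal screw cap 14 mm long, 19 mm across flats (it does not roll easily). About 15 g. Origin on the axis at mid-length, 9 mm above what it lies on; x along the axis towards the cap.
- tube_2: the second labelled tube, the same as tube_1, about 80 mm from it in the tray
- carry_box: open carry box of grey plastic, fixed to the bench by suction feet, mouth up: 150 (x) x 100 (y) x 62 mm high, walls and floor 3 mm, inside 144 x 94 mm and 59 mm deep. Origin under its centre on the bench, x along its length. A clip stands at each short end, reaching 81 mm above the bench and 92 mm from the centre.
- box_rim (a point): centre of the box's mouth at the height of the rim, 62 mm above the bench; axes as the carry box's
- clip_1 (a joint): sprung white clip, 36 mm wide, at the +x end of the carry box, rooted low on the outside, an inward hook at its top. Radians: 0 = upright (its sprung rest), growing as the hook is pushed outward (about 0.08 as the lid passes, at most 0.2). The hook's upper face is a ramp 35 degrees from vertical: a lid pressed straight down spreads the clip by itself.
- clip_2 (a joint): sprung white clip, 36 mm wide, at the -x end of the carry box, rooted low on the outside, an inward hook at its top. Radians: 0 = upright (its sprung rest), growing as the hook is pushed outward (about 0.08 as the lid passes, at most 0.2). The hook's upper face is a ramp 35 degrees from vertical: a lid pressed straight down spreads the clip by itself.
- clip_1_hook (a point): middle of the hook's inner edge on the +x clip: at rest 73.5 mm from the box's centre, 70.5 mm above the bench (8.5 mm above the rim), overlapping the lid's end by 3.5 mm
- clip_2_hook (a point): the same on the -x clip
- lid: the box's press-fit lid, white plastic, lying right way up on the bench: plate 154 (x) x 104 (y) x 4 mm; below it a plug 140 x 90 mm outside, 14 mm deep, with 2 mm to spare all round in the box's mouth; on top in the middle a solid grip bar along x, 70 x 18 (y) x 24 mm high. About 90 g. Origin under the plug's centre: plate top 18 mm, bar top 42 mm above it. Fits either way round, x along the box's x.
- lid_grip (a point): centre of the top of the lid's grip bar, 42 mm above the lid's origin; axes as the lid's. Fitting the lid: its ends meet the clips' ramps about 13.5 mm above its seat; the push grows to about 11 N, drops suddenly as the hooks spring in over the plate 4.5 mm above the seat, then the plate lands on the rim, the lid's origin 48 mm and this point 90 mm above the bench.
- tube_rack: green rack 95 x 200 mm, 40 mm high with small tubes; leave it alone. Origin under its centre
- tip_box: white and yellow box of pipette tips 82 x 120 x 53 mm; leave it alone. Origin under its centre
- marker: white marker pen with a black cap, 135 mm long (x) and 17 mm thick, lying on the bench; leave it alone. Origin on its axis
- reagent: amber jar 40 mm wide, 70 mm high; leave it alone. Origin under its centre
- long_tube: longer tube lying on the bench, 120 mm long (x), cap 22 mm across; leave it alone. Origin on its axis at mid-length
- pipette: pipette lying on the bench, 230 mm long (x), about 44 mm high; leave it alone. Origin on the bench under its middle
- beaker: clear beaker 70 mm wide, 90 mm high; leave it alone. Origin under its centre
Things that resemble listed ones, but are neither listed nor needed, are in the scene too. What is shaped like the lid but blue is not meant.

How it is judged:
On the way, in this order (a step that is already met when the one before it is completed fails the run):
1. both tubes lie in the carry box, let go (x of tube_1 in the frame of carry_box between -0.072 and 0.072 m and y of tube_1 in the frame of carry_box between -0.047 and 0.047 m and z of tube_1 in the frame of carry_box between 0.003 and 0.046 m and x of tube_2 in the frame of carry_box between -0.072 and 0.072 m and y of tube_2 in the frame of carry_box between -0.047 and 0.047 m and z of tube_2 in the frame of carry_box between 0.003 and 0.046 m and contact force between each of tube_1, tube_2 and the fingers below 0.05 N), for 0.2 s.
2. the lid has snapped under both clips and sits home on the rim (z of lid in the frame of carry_box between 0.0455 and 0.0486 m and horizontal distance between lid and carry_box below 0.005 m and angle between the z axis of lid and the z axis of carry_box, either way round below 0.02 rad and value of joint each of clip_1, clip_2 below 0.025 rad), for 0.1 s.
At the end, for the whole second after the job is handed in: Both tubes are inside the carry box, the lid is down on its rim within 0.6 mm, level within 0.02 rad and centred within 5 mm, both clips have sprung back over it (under 0.025 rad), and the gripper's fingers still press the lid on the box: at least 4 N between lid and box all through the last second (all of step 2 and x of tube_1 in the frame of carry_box between -0.072 and 0.072 m and y of tube_1 in the frame of carry_box between -0.047 and 0.047 m and z of tube_1 in the frame of carry_box between 0.003 and 0.046 m and x of tube_2 in the frame of carry_box between -0.072 and 0.072 m and y of tube_2 in the frame of carry_box between -0.047 and 0.047 m and z of tube_2 in the frame of carry_box between 0.003 and 0.046 m and contact force between lid and carry_box above 4 N and contact force between the fingers and lid above 2 N); the arm keeps its last pose, push and grip.
It fails at once if one of the other things on the bench (green tube rack, pipette-tip box, marker pen, amber reagent jar, long tube on the bench, pipette, beaker) is shifted by more than 30 mm (distance of any of tube_rack, tip_box, marker, reagent, long_tube, pipette, beaker from where it was at the start of the episode above 0.03 m).
It also fails if it takes over 72 s, if anything falls off the work surface, if the arm or the gripper's body presses on something with over 40 N, if the wrist force passes 120 N, or if a joint passes its speed limit or range.

## Working session

There is one attempt and no reset: what is moved stays moved. The work goes in short steps, Python scripts to look and compute and a tool call to move; the robot and the scene stay as the last step left them, time stands still between calls to the robot, and variables do not carry over. Pictures are saved under pics/ and viewed, about 8 in all and at most 12, crops included, and the job is handed in when it is done.

Besides the shell and the picture viewer there is one more tool, called after "Emit:" as name(argument=value, ...) on one line, values as JSON. servo_tool: Moves the arm, as the interface text tells. Its arguments: {"type":"object","properties":{"delta_pos":{"type":"array","items":{"type":"array","items":{"type":"number"}}},"angular":{"type":"array","items":{"type":"array","items":{"type":"number"}}},"gripper":{"type":"number"},"newtons":{"type":"number"}},"required":["delta_pos","angular"]}

```bash
mkdir -p pics; cat > h.py <<'E'
import numpy as np,cv2
from station import status,cams,arm
from scipy.spatial.transform import Rotation as R
def cap(n,f):
    c=cams.capture(n); cv2.imwrite('pics/'+f+'.png',c['color']); np.savez('pics/'+f+'.npz',mtx=c['mtx'],pose=c['pose']); return c
def w(f,u,v,z):
    d=np.load('pics/'+f+'.npz'); r=d['pose'][:3,:3]@np.linalg.solve(d['mtx'],[u,v,1.]); o=d['pose'][:3,3]
    return o+r*(z-o[2])/r[2]
def px(f,p):
    d=np.load('pics/'+f+'.npz'); q=d['mtx']@(d['pose'][:3,:3].T@(np.array(p)-d['pose'][:3,3])); return q[:2]/q[2]
E
python3 - <<'E'
from h import *
a=cap('top','top1'); b=cap('scene','sc1')
s=status.sense(); print(s); print(a['pose'],a['mtx'])
E
```

```text
{'t': 0.1, 'joint_pos': array([-1.23012822e+00,  2.21145550e-01,  1.52751387e+00, -9.55166123e-06,
        1.39470727e+00, -1.26097709e-01]), 'dq': array([ 0.00148217, -0.00187963, -0.00397693,  0.00074244,  0.00028747,
       -0.00082882]), 'effort': array([ 5.21768343e-04, -4.95941448e+01, -3.88520443e+01,  7.02061155e-02,
        5.15316473e-02, -6.28303724e-05]), 'tcp_pos': array([ 0.28105334, -0.55760395,  0.22153863]), 'ee_rot': array([-0.60168901,  0.37129967, -0.37031859,  0.60247077]), 'force': array([ 0.29421734,  0.46705593, -0.45386781]), 'ft_torque': array([-0.02006018,  0.02678534,  0.01949083]), 'finger_gap': 1.0075070775770782}
[[ 0.03751509 -0.97663831  0.21158975  0.3181729 ]
 [-0.99928933 -0.03744124  0.00435692  0.09766943]
 [ 0.00366704 -0.21160284 -0.97734886  1.20832101]
 [ 0.          0.          0.          1.        ]] [[411.65687088   0.         325.11037601]
 [  0.         411.65687088 202.18613842]
 [  0.           0.           1.        ]]
```

View pics/top1.png

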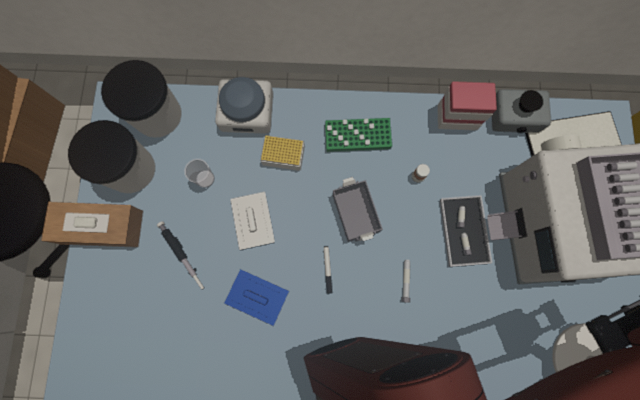

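View pics/sc1.png

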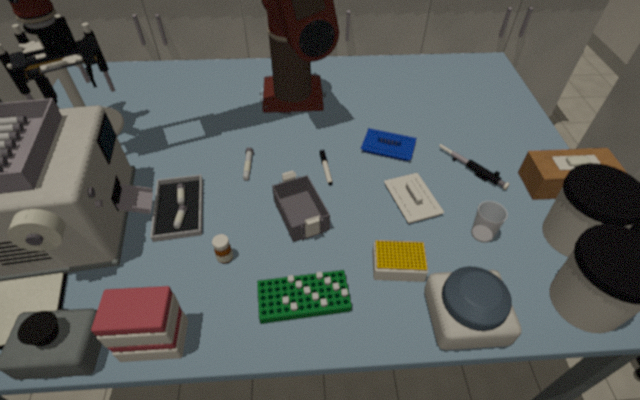

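Seen: tray with two tubes around (462,216) and (466,243) in the top view, and the grey box around (357,212). Lid candidates are white on the bench (252,220), blue (257,297) and a smaller white one on the brown case (85,223). The white one on the bench fits. I'll confirm it in an enlarged crop.

```bash
python3 - <<'E'
from h import *
i=cv2.imread('pics/top1.png')
def c(u,v,wd,ht,s): return cv2.resize(i[v:v+ht,u:u+wd],None,fx=s,fy=s,interpolation=cv2.INTER_CUBIC)
m=np.hstack([c(435,185,65,95,4.0),c(320,170,66,95,4.0),c(222,180,66,95,4.0)])
m=cv2.resize(m,None,fx=1,fy=1)
cv2.imwrite('pics/m1.png',m);print(m.shape)
for n,u,v,z in [('tray',466,231,.02),('t1',462,216,.013),('t2',466,243,.013),('box',357,212,.062),('lid',251,220,.04)]: print(n,w('top1',u,v,z).round(3))
E
```

```text
(380, 788, 3)
tray [ 0.505 -0.31   0.02 ]
t1 [ 0.551 -0.303  0.013]
t2 [ 0.471 -0.312  0.013]
box [0.541 0.011 0.062]
lid [0.511 0.314 0.04 ]
```

View pics/m1.png

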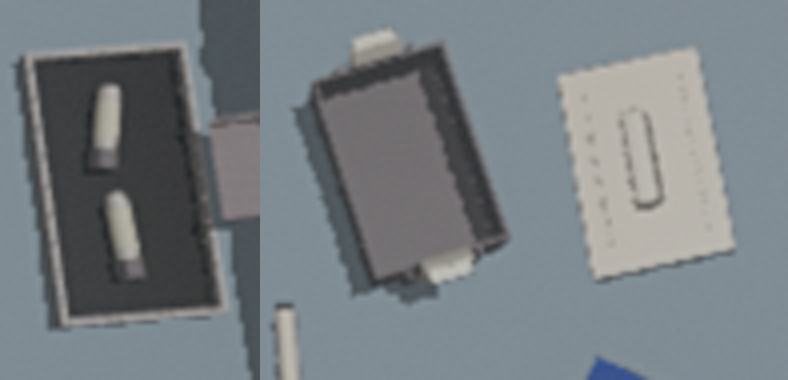

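```bash
cat >> h.py <<'E'
def fit(f,pts,z):
    """centre and long-axis yaw of a rectangle given its 4 pixel corners in order"""
    P=np.array([w(f,u,v,z)[:2] for u,v in pts]); e=np.roll(P,-1,0)-P; L=np.linalg.norm(e,axis=1)
    k=0 if L[0]+L[2]>L[1]+L[3] else 1
    d=e[k]-e[k+2]; return P.mean(0).round(4),round(np.degrees(np.arctan2(d[1],d[0]))%180,1),L.round(4)
def go(p,long=None):
    """tool-frame shift (mm) and turn to bring the TCP to p, jaws shutting across direction long (deg), tool down"""
    s=status.sense(); A=R.from_quat(s['ee_rot']); M=A.as_matrix()
    x=M[:,0]; yaw=np.degrees(np.arctan2(x[1],x[0]))
    if long is not None: t=long+90; yaw+=((t-yaw+90)%180)-90
    a=np.radians(yaw); X=np.array([np.cos(a),np.sin(a),0]); Y=np.array([0,0,-1.]); T=np.stack([X,Y,np.cross(X,Y)],1)
    d=M.T@(np.array(p)-s['tcp_pos'])*1000; r=(A.inv()*R.from_matrix(T)).as_rotvec()
    print('d',d.round(1).tolist(),'r',r.round(3).tolist(),'deg',round(np.degrees(np.linalg.norm(r)),1),'dist',round(np.linalg.norm(d)),'q6',round(s['joint_pos'][5],2),'tcp',s['tcp_pos'].round(4),'t',round(s['t'],2))
E
python3 - <<'E'
from h import *
g=lambda x0,ou,ov:(lambda P:[(ou+(x-x0)/4,ov+y/4) for x,y in P])
T=g(0,435,185);B=g(260,320,170);L=g(524,222,180)
print('tray',fit('top1',T([(27,57),(183,46),(224,310),(63,322)]),.02))
print('box',fit('top1',B([(314,90),(443,45),(507,240),(375,285)]),.062))
print('lid',fit('top1',L([(558,77),(694,48),(735,250),(596,281)]),.018))
for P in [[(108,85),(101,168)],[(120,192),(134,278)]]:
    a,b=[w('top1',*p,.013)[:2] for p in T(P)];d=a-b;print('tube',((a+b)/2).round(4),np.linalg.norm(d).round(4),np.degrees(np.arctan2(d[1],d[0])).round(1))
print('A');go([.55,-.303,.2],0)
E
```

```text
tray (array([ 0.5072, -0.3105]), np.float64(6.3), array([0.1166, 0.1947, 0.1164, 0.1948]))
box (array([0.5445, 0.0103]), np.float64(18.8), array([0.0989, 0.1478, 0.0984, 0.1461]))
lid (array([0.5124, 0.3136]), np.float64(15.1), array([0.1023, 0.1543, 0.1021, 0.1546]))
tube [ 0.5489 -0.2999] 0.0629 -6.6
tube [ 0.4692 -0.3137] 0.0629 7.3
A
d [-106.3, 21.8, 354.7] r [0.0, 0.467, -0.002] deg 26.7 dist 371 q6 -0.13 tcp [ 0.2811 -0.5576  0.2215] t 0.1
```

```bash
python3 - <<'E'
from h import *
go([.29,-.31,.26],6);go([.50,-.30,.26],6)
for u,v in [(487.5,215.5),(490.5,239.5)]:print(w('top1',u,v,.05).round(3))
E
```

```text
d [-217.2, -38.1, 119.4] r [0.0, 0.362, -0.002] deg 20.7 dist 251 q6 -0.13 tcp [ 0.2811 -0.5576  0.2215] t 0.1
d [-131.6, -38.2, 311.5] r [0.0, 0.362, -0.002] deg 20.7 dist 340 q6 -0.13 tcp [ 0.2811 -0.5576  0.2215] t 0.1
[ 0.548 -0.363  0.05 ]
[ 0.479 -0.369  0.05 ]
```

Emit:
servo_tool(delta_pos=[[-35,-6,20],[-70,-12,40],[-105,-18,60],[-140,-25,80],[-180,-32,100],[-217,-38,119],[-210,-38,140],[-195,-38,175],[-180,-38,210],[-160,-38,245],[-145,-38,280],[-132,-38,311],[-132,-38,311],[-132,-38,311],[-132,-38,311]], angular=[[0,0,0],[0,0,0],[0,0.05,0],[0,0.1,0],[0,0.15,0],[0,0.2,0],[0,0.25,0],[0,0.3,0],[0,0.33,0],[0,0.362,0],[0,0.362,0],[0,0.362,0],[0,0.362,0],[0,0.362,0],[0,0.362,0]])

```text
t: 1.35
tcp_pos: [0.4988, -0.2995, 0.259]
ee_rot: [-0.526, 0.474, -0.472, 0.526]
force: [-0.6, 0.6, -0.1]
finger_gap: 0.999
```

```bash
python3 - <<'E'
from h import *
a=cap('wrist','w1'); b=cap('scene','sc2'); cap('top','top2')
s=status.sense();print(s['t'],s['tcp_pos'],s['force'],R.from_quat(s['ee_rot']).as_matrix().round(3));print(a['pose'].round(3))
m=np.hstack([cv2.resize(a['color'],(480,300)),cv2.resize(b['color'][100:300,0:213],(320,300),interpolation=cv2.INTER_CUBIC)])
cv2.imwrite('pics/m2.png',m)
E
```

```text
1.5 [ 0.49838951 -0.30016836  0.26014582] [-0.47589166  1.06085339 -0.07720622] [[ 0.103 -0.001  0.995]
 [-0.995  0.001  0.103]
 [-0.001 -1.    -0.   ]]
[[ 0.106 -0.957 -0.27   0.573]
 [-0.994 -0.103 -0.025 -0.292]
 [-0.003  0.271 -0.963  0.422]
 [ 0.     0.     0.     1.   ]]
```

View pics/m2.png

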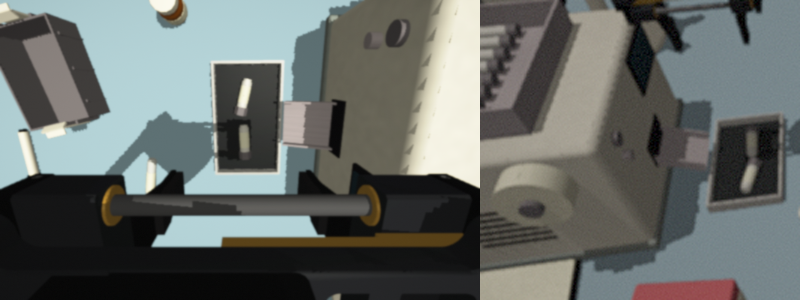

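```bash
python3 - <<'E'
from h import *
a=np.radians(6.3);c=np.array([.507,-.3105]);ny=np.array([-np.sin(a),np.cos(a)]);nx=np.array([np.cos(a),np.sin(a)])
for n,u,v in [('upR',333,101),('upL',333,148),('lowR',283,101),('lowL',281,146)]:
    u/=.75;v/=.75
    A=w('w1',u,v,0);B=w('w1',u,v,.2)
    f=lambda P:(P[:2]-c)@ny
    for Y in (-.06,-.13):
        t=(Y-f(A))/(f(B)-f(A));P=A+t*(B-A);print(n,Y,'x',((P[:2]-c)@nx).round(3),'z',P[2].round(3))
for n,u,v,z in [('t1a',246,80,.013),('t1b',240,115,.013),('t2a',245,123,.013),('t2b',243,158,.013)]: print(n,w('w1',u/.75,v/.75,z).round(4))
g=np.load('pics/w1.npz');print(w('w1',285/.75,62/.75,.02),w('w1',281/.75,173/.75,.02))
E
```

```text
upR -0.06 x 0.053 z 0.24
upR -0.13 x 0.04 z 0.06
upL -0.06 x 0.018 z 0.249
upL -0.13 x -0.03 z 0.079
lowR -0.06 x 0.037 z 0.02
lowR -0.13 x 0.007 z -0.376
lowL -0.06 x -0.043 z 0.02
lowL -0.13 x -0.152 z -0.376
t1a [ 0.578  -0.2993  0.013 ]
t1b [ 0.5177 -0.2953  0.013 ]
t2a [ 0.5044 -0.3057  0.013 ]
t2b [ 0.4384 -0.3093  0.013 ]
[ 0.61287988 -0.35959264  0.02      ] [ 0.41897804 -0.382902    0.02      ]
```

```bash
python3 - <<'E'
from h import *
go([.549,-.2985,.06],-5);go([.549,-.2985,.007],-5)
E
```

```text
d [3.9, 200.1, 50.6] r [0.001, 0.191, -0.001] deg 10.9 dist 206 q6 0.79 tcp [ 0.4984 -0.3002  0.2601] t 1.5
d [3.9, 253.1, 50.6] r [0.001, 0.191, -0.001] deg 10.9 dist 258 q6 0.79 tcp [ 0.4984 -0.3002  0.2601] t 1.5
```

Emit:
servo_tool(delta_pos=[[4,40,25],[4,80,50],[4,120,50.6],[4,160,50.6],[4,195,50.6],[4,205,50.6],[4,215,50.6],[4,225,50.6],[4,235,50.6],[4,243,50.6],[4,249,50.6],[4,253,50.6],[4,253,50.6],[4,253,50.6]], angular=[[0,0.1,0],[0,0.19,0],[0,0.19,0],[0,0.19,0],[0,0.19,0],[0,0.19,0],[0,0.19,0],[0,0.19,0],[0,0.19,0],[0,0.19,0],[0,0.19,0],[0,0.19,0],[0,0.19,0],[0,0.19,0]], gripper=40)

```text
t: 2.67
tcp_pos: [0.5492, -0.2986, 0.0074]
ee_rot: [-0.478, 0.521, -0.521, 0.478]
force: [-0.2, -0.2, -1.0]
finger_gap: 0.458
```

Emit:
servo_tool(delta_pos=[[0,0,0],[0,0,0],[0,0,0],[0,0,0],[0,0,0],[0,0,0],[0,0,0],[0,0,0]], angular=[[0,0,0],[0,0,0],[0,0,0],[0,0,0],[0,0,0],[0,0,0],[0,0,0],[0,0,0]], gripper=0, newtons=12)

```text
t: 3.33
tcp_pos: [0.5494, -0.2987, 0.0076]
ee_rot: [-0.478, 0.521, -0.521, 0.478]
force: [-0.6, 0.2, 0.5]
finger_gap: 0.191
```

```bash
python3 - <<'E'
from h import *
b=np.array([.5445,.0103]);a=np.radians(18.8);P=b+.034*np.array([np.cos(a),np.sin(a)])
s=status.sense();print(P,s['finger_gap']*87,s['force'])
go([*s['tcp_pos'][:2],.14]);go([*P,.14],18.8);go([*P,.02],18.8)
E
```

```text
[0.57668607 0.02125703] 16.6019195153156 [-0.58746067  0.17063879  0.46948872]
d [-0.1, -132.4, -0.0] r [0.0, 0.0, -0.001] deg 0.1 dist 132 q6 1.03 tcp [ 0.5494 -0.2987  0.0076] t 3.33
d [-321.3, -132.1, -0.3] r [-0.0, -0.414, -0.001] deg 23.7 dist 347 q6 1.03 tcp [ 0.5494 -0.2987  0.0076] t 3.33
d [-321.2, -12.1, -0.3] r [-0.0, -0.414, -0.001] deg 23.7 dist 321 q6 1.03 tcp [ 0.5494 -0.2987  0.0076] t 3.33
```

Emit:
servo_tool(delta_pos=[[0,-35,0],[0,-70,0],[0,-105,0],[-20,-132,0],[-60,-132,0],[-100,-132,0],[-140,-132,0],[-180,-132,0],[-220,-132,0],[-260,-132,0],[-295,-132,0],[-321,-132,0],[-321,-132,0],[-321,-110,0],[-321,-85,0],[-321,-60,0],[-321,-40,0],[-321,-22,0],[-321,-12,0],[-321,-12,0]], angular=[[0,0,0],[0,0,0],[0,0,0],[0,0,0],[0,-0.1,0],[0,-0.2,0],[0,-0.3,0],[0,-0.4,0],[0,-0.414,0],[0,-0.414,0],[0,-0.414,0],[0,-0.414,0],[0,-0.414,0],[0,-0.414,0],[0,-0.414,0],[0,-0.414,0],[0,-0.414,0],[0,-0.414,0],[0,-0.414,0],[0,-0.414,0]])

```text
t: 5.0
tcp_pos: [0.5746, 0.0208, 0.0171]
ee_rot: [0.575, -0.414, 0.41, -0.574]
force: [-0.4, 0.0, -0.5]
finger_gap: 0.188
```

Emit:
servo_tool(delta_pos=[[0,0,0],[0,0,0],[0,0,0],[0,0,0],[0,-20,0],[0,-50,0],[0,-85,0],[0,-120,0],[0,-120,0],[0,-120,0],[0,-120,0]], angular=[[0,0,0],[0,0,0],[0,0,0],[0,0,0],[0,0,0],[0,0,0],[0,0,0],[0,0,0],[0,0,0],[0,0,0],[0,0,0]], gripper=36)

```text
t: 5.92
tcp_pos: [0.5753, 0.0207, 0.1376]
ee_rot: [0.575, -0.413, 0.41, -0.574]
force: [-1.1, 0.0, -0.6]
finger_gap: 0.415
```

```bash
python3 - <<'E'
from h import *
a=cap('wrist','w2')
cv2.imwrite('pics/w2s.png',a['color'][0:300]); print(status.sense()['finger_gap']*87)
go([.470,-.3105,.14],5);go([.470,-.3105,.007],5)
E
```

```text
35.84276948107619
d [280.0, -3.5, -205.5] r [0.006, 0.24, -0.003] deg 13.8 dist 347 q6 1.14 tcp [0.5745 0.0207 0.1363] t 5.97
d [280.5, 129.5, -204.7] r [0.006, 0.24, -0.003] deg 13.8 dist 371 q6 1.14 tcp [0.5745 0.0207 0.1363] t 5.97
```

View pics/w2s.png

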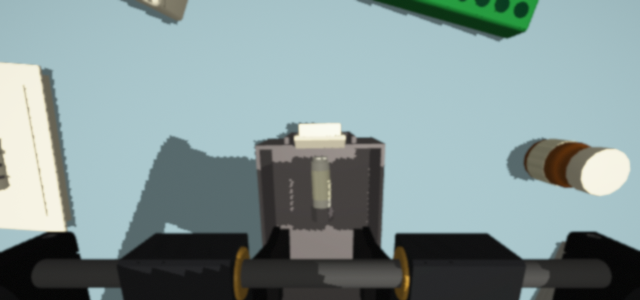

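Tube 1 lies along the box inside its +x half (around (320,183)). On to tube 2.

Emit:
servo_tool(delta_pos=[[30,-3,-22],[60,-3,-44],[90,-3,-66],[120,-3,-88],[150,-3,-110],[180,-3,-132],[210,-3,-154],[240,-3,-176],[262,-3,-192],[280,-3,-205],[280,20,-205],[280,50,-205],[280,75,-205],[280,95,-205],[280,110,-205],[280,120,-205],[280,127,-205],[280,129.5,-205],[280,129.5,-205],[280,129.5,-205]], angular=[[0,0.05,0],[0,0.1,0],[0,0.15,0],[0,0.2,0],[0,0.24,0],[0,0.24,0],[0,0.24,0],[0,0.24,0],[0,0.24,0],[0,0.24,0],[0,0.24,0],[0,0.24,0],[0,0.24,0],[0,0.24,0],[0,0.24,0],[0,0.24,0],[0,0.24,0],[0,0.24,0],[0,0.24,0],[0,0.24,0]], gripper=40)

```text
t: 7.63
tcp_pos: [0.4701, -0.3105, 0.0076]
ee_rot: [0.523, -0.479, 0.476, -0.52]
force: [-0.1, -0.3, -0.4]
finger_gap: 0.464
```

Emit:
servo_tool(delta_pos=[[0,0,0],[0,0,0],[0,0,0],[0,0,0],[0,0,0],[0,0,0],[0,0,0],[0,0,0]], angular=[[0,0,0],[0,0,0],[0,0,0],[0,0,0],[0,0,0],[0,0,0],[0,0,0],[0,0,0]], gripper=0, newtons=12)

```text
t: 8.3
tcp_pos: [0.4703, -0.3107, 0.008]
ee_rot: [0.523, -0.479, 0.476, -0.52]
force: [-0.4, -0.1, 4.1]
finger_gap: 0.192
```

```bash
python3 - <<'E'
from h import *
b=np.array([.5445,.0103]);a=np.radians(18.8);P=b-.034*np.array([np.cos(a),np.sin(a)])
s=status.sense();print(P,s['finger_gap']*87,s['force'])
go([*P,.14],18.8);go([*P,.02],18.8)
E
```

```text
[ 0.51231393 -0.00065703] 16.671896859100244 [-0.37469362 -0.05948002  4.07212969]
d [-305.3, -132.1, 68.2] r [0.005, -0.241, -0.002] deg 13.8 dist 340 q6 0.76 tcp [ 0.4703 -0.3107  0.008 ] t 8.3
d [-305.2, -12.1, 68.9] r [0.005, -0.241, -0.002] deg 13.8 dist 313 q6 0.76 tcp [ 0.4703 -0.3107  0.008 ] t 8.3
```

Emit:
servo_tool(delta_pos=[[0,-35,0],[0,-70,0],[0,-105,0],[-20,-132,4],[-60,-132,13],[-100,-132,22],[-140,-132,31],[-180,-132,40],[-220,-132,49],[-255,-132,57],[-285,-132,64],[-305,-132,68.5],[-305,-132,68.5],[-305,-110,68.5],[-305,-85,68.5],[-305,-60,68.5],[-305,-40,68.5],[-305,-22,68.5],[-305,-12,68.5],[-305,-12,68.5]], angular=[[0,0,0],[0,0,0],[0,0,0],[0,0,0],[0,-0.08,0],[0,-0.16,0],[0,-0.24,0],[0,-0.24,0],[0,-0.24,0],[0,-0.24,0],[0,-0.24,0],[0,-0.24,0],[0,-0.24,0],[0,-0.24,0],[0,-0.24,0],[0,-0.24,0],[0,-0.24,0],[0,-0.24,0],[0,-0.24,0],[0,-0.24,0]])

```text
t: 9.97
tcp_pos: [0.5117, -0.0013, 0.0183]
ee_rot: [0.576, -0.414, 0.41, -0.574]
force: [3.1, 1.0, -0.7]
finger_gap: 0.186
```

Emit:
servo_tool(delta_pos=[[0,0,0],[0,0,0],[0,0,0],[0,0,0],[0,-20,0],[0,-50,0],[0,-85,0],[0,-120,0],[0,-130,0],[0,-130,0],[0,-130,0]], angular=[[0,0,0],[0,0,0],[0,0,0],[0,0,0],[0,0,0],[0,0,0],[0,0,0],[0,0,0],[0,0,0],[0,0,0],[0,0,0]], gripper=36)

```text
t: 10.88
tcp_pos: [0.5126, -0.0014, 0.1486]
ee_rot: [0.576, -0.413, 0.411, -0.574]
force: [-0.5, 0.6, -1.6]
finger_gap: 0.415
```

```bash
python3 - <<'E'
from h import *
print(status.sense()['finger_gap']*87)
go([.5124,.3136,.16],15.1);go([.47,.3136,.16],15.1)
E
```

```text
36.076533459236195
d [-298.4, -11.3, 100.9] r [0.004, 0.063, -0.002] deg 3.6 dist 315 q6 1.09 tcp [ 0.5126 -0.0014  0.1486] t 10.88
d [-312.0, -11.1, 60.7] r [0.004, 0.063, -0.002] deg 3.6 dist 318 q6 1.09 tcp [ 0.5126 -0.0014  0.1486] t 10.88
```

Emit:
servo_tool(delta_pos=[[-30,-10,6],[-60,-25,12],[-90,-40,18],[-120,-55,24],[-150,-70,30],[-180,-70,36],[-210,-70,42],[-240,-70,48],[-270,-70,54],[-290,-70,58],[-300,-70,70],[-300,-70,90],[-300,-70,90],[-300,-70,90],[-300,-70,90]], angular=[[0,0,0],[0,0.063,0],[0,0.063,0],[0,0.063,0],[0,0.063,0],[0,0.063,0],[0,0.063,0],[0,0.063,0],[0,0.063,0],[0,0.063,0],[0,0.063,0],[0,0.063,0],[0,0.063,0],[0,0.063,0],[0,0.063,0]], gripper=50)

```text
t: 12.13
tcp_pos: [0.5006, 0.3108, 0.2165]
ee_rot: [0.564, -0.432, 0.428, -0.559]
force: [-0.3, 0.1, 0.0]
finger_gap: 0.576
```

```bash
python3 - <<'E'
from h import *
a=cap('wrist','w3');t=cap('top','top3')
print(status.sense()['tcp_pos'])
c=cv2.resize(t['color'][170:265,320:386],(264,380),interpolation=cv2.INTER_CUBIC)
v=np.zeros((400,264,3),np.uint8);v[:380]=c
cv2.imwrite('pics/m3.png',np.hstack([v,a['color'][:,:500]]))
E
```

```text
[0.50094902 0.31081107 0.2176732 ]
```

View pics/m3.png

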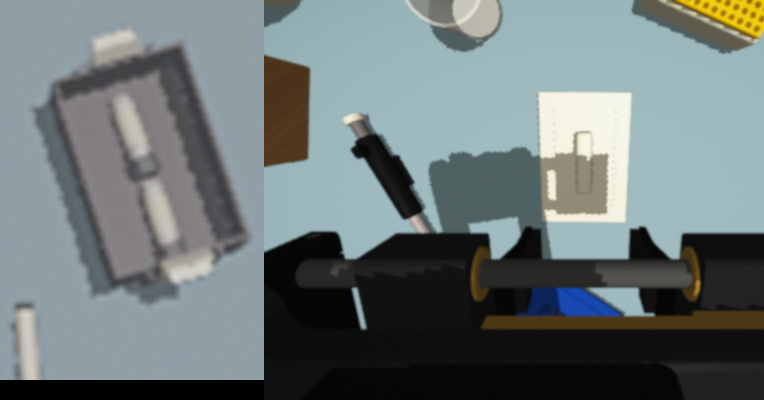

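Both tubes lie end to end in the box. The lid plate corners in the wrist view are around (274,93), (367,93), (362,222) and (279,221), and the bar runs along x≈320.

```bash
python3 - <<'E'
from h import *
print(fit('w3',[(274,93),(367,93),(362,222),(278,221)],.018))
print(fit('w3',[(311,131.5),(328,131.5),(328,192),(312,192)],.042))
for z in (.2,.023): go([.5124,.3130,z],15)
E
```

```text
(array([0.5151, 0.3159]), np.float64(14.9), array([0.1037, 0.1533, 0.1052, 0.152 ]))
(array([0.5171, 0.3169]), np.float64(15.5), array([0.0183, 0.0675, 0.0182, 0.0675]))
d [0.9, 17.6, 11.7] r [0.007, 0.002, -0.001] deg 0.4 dist 21 q6 1.73 tcp [0.5009 0.3108 0.2177] t 12.23
d [1.1, 194.6, 12.9] r [0.007, 0.002, -0.001] deg 0.4 dist 195 q6 1.73 tcp [0.5009 0.3108 0.2177] t 12.23
```

```bash
python3 - <<'E'
from h import *
a=np.radians(18.8);b=np.array([.5445,.0103]);X=np.array([np.cos(a),np.sin(a)]);Y=np.array([-X[1],X[0]])
for sx,sy in [(1,1),(1,-1)]:
    p=b+sx*.075*X+sy*.05*Y; print('exp',p.round(4),px('w2',[*p,.062]).round(1))
print(w('w2',256,142.5,.062),w('w2',383.5,142.5,.062))
for z in (.08,.021): go([.514,.315,z],15)
E
```

```text
exp [0.5994 0.0818] [256.6 152.8]
exp [ 0.6316 -0.0129] [385.5 152.9]
[0.60689722 0.0843646  0.062     ] [ 0.63849568 -0.00839466  0.062     ]
d [-0.5, 137.6, 14.6] r [0.007, 0.002, -0.001] deg 0.4 dist 138 q6 1.73 tcp [0.5009 0.3108 0.2177] t 12.23
d [-0.4, 196.6, 15.0] r [0.007, 0.002, -0.001] deg 0.4 dist 197 q6 1.73 tcp [0.5009 0.3108 0.2177] t 12.23
```

```bash
cat >> h.py <<'E'
def overlay(f,ctr,yaw,hx,hy,z,box,s):
    """crop box=(u,v,w,h) of picture f enlarged s times with a rectangle drawn"""
    u,v,wd,ht=box; i=cv2.imread('pics/'+f+'.png')[v:v+ht,u:u+wd]; i=cv2.resize(i,None,fx=s,fy=s,interpolation=cv2.INTER_CUBIC)
    a=np.radians(yaw);X=np.array([np.cos(a),np.sin(a)]);Y=np.array([-X[1],X[0]])
    P=[((px(f,[*(np.array(ctr)+p*hx*X+q*hy*Y),z])-(u,v)+.5)*s) for p,q in [(1,1),(1,-1),(-1,-1),(-1,1)]]
    cv2.polylines(i,[np.int32(np.round(P))],True,(0,0,255),1); return i
E
python3 - <<'E'
from h import *
B=([.5445,.0103],18.8,.075,.05,.062)
t=overlay('top3',*B,(325,172,65,80),5); s=overlay('sc1',*B,(262,165,75,80),5); q=overlay('w2',*B,(240,110,160,130),2)
m=np.hstack([t,s]); v=np.zeros((260,m.shape[1],3),np.uint8)
v[:,:320]=q
v[:200,340:]=cv2.resize(overlay('w3',[.5124,.3136],15.1,.077,.052,.018,(260,80,120,155),1.29),None,fx=1,fy=1)[:200,:].repeat(1,1)[:, :360] if False else 0
l=overlay('w3',[.5124,.3136],15.1,.077,.052,.018,(255,80,125,150),1.7)
v[:min(255,l.shape[0]),340:340+l.shape[1]]=l[:255]
cv2.imwrite('pics/m4.png',np.vstack([m[:340],v]));print(np.vstack([m[:340],v]).shape)
E
```

```text
(600, 700, 3)
```

View pics/m4.png

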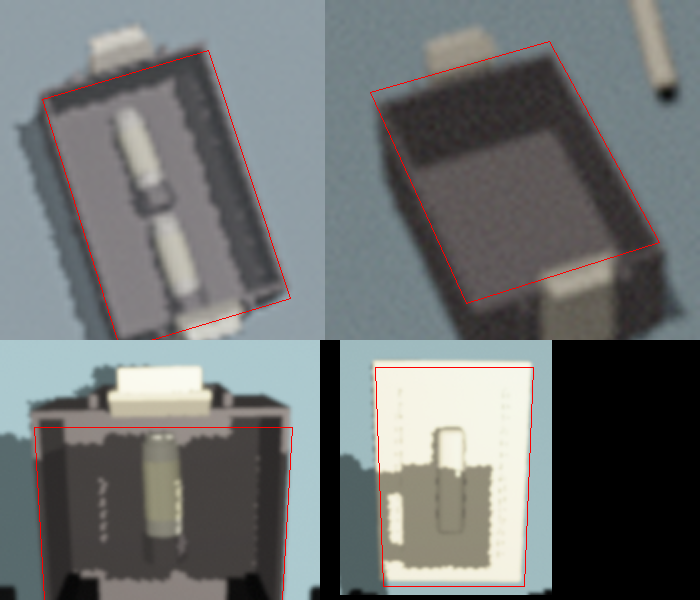

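```bash
python3 - <<'E'
from h import *
go([.515,0.0,.24],18.8)
E
```

```text
d [303.7, -22.3, -67.5] r [0.006, -0.065, -0.002] deg 3.7 dist 312 q6 1.73 tcp [0.5009 0.3108 0.2177] t 12.23
```

Emit:
servo_tool(delta_pos=[[38,-10,-8],[76,-22,-17],[114,-22,-25],[152,-22,-34],[190,-22,-42],[228,-22,-51],[260,-22,-58],[285,-22,-63],[300,-22,-67],[304,-22,-67],[304,-22,-67],[304,-22,-67],[304,-22,-67],[304,-22,-67]], angular=[[0.006,0,0],[0.006,-0.065,0],[0.006,-0.065,0],[0.006,-0.065,0],[0.006,-0.065,0],[0.006,-0.065,0],[0.006,-0.065,0],[0.006,-0.065,0],[0.006,-0.065,0],[0.006,-0.065,0],[0.006,-0.065,0],[0.006,-0.065,0],[0.006,-0.065,0],[0.006,-0.065,0]])

```text
t: 13.4
tcp_pos: [0.5155, 0.0011, 0.2397]
ee_rot: [-0.575, 0.412, -0.41, 0.576]
force: [-0.2, 0.4, -0.2]
finger_gap: 0.575
```

```bash
python3 - <<'E'
from h import *
a=cap('wrist','w4');print(status.sense()['tcp_pos'])
m=overlay('w4',[.5445,.0103],18.8,.075,.05,.062,(230,60,180,180),3.3);cv2.imwrite('pics/m5.png',m)
E
```

```text
[0.51548263 0.0009865  0.23967706]
```

View pics/m5.png

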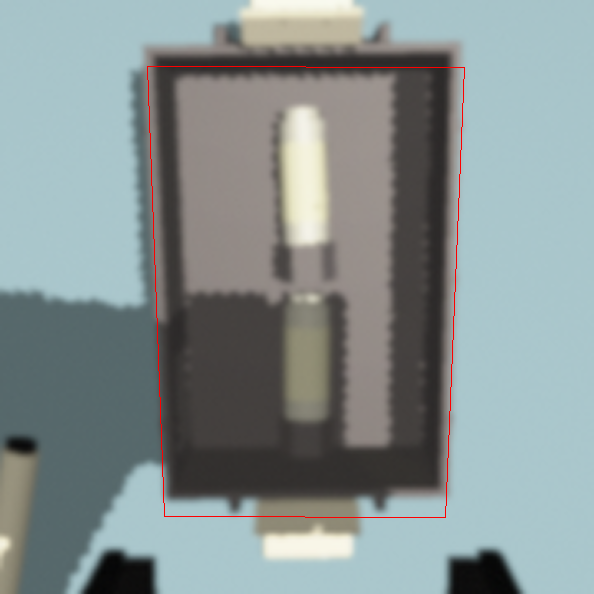

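The box rim corners in this crop are (146,46), (459,43), (447,493) and (168,496), clearly shifted from the top-view estimate.

```bash
python3 - <<'E'
from h import *
print(fit('w4',[(230+x/3.3-.5,60+y/3.3-.5) for x,y in [(146,46),(459,43),(447,493),(168,496)]],.062))
for z in (.1,.021): go([.5155,.316,z],15.1)
go([.5155,.316,.2],15.1)
E
```

```text
(array([0.5513, 0.0126]), np.float64(19.6), array([0.0983, 0.1482, 0.0986, 0.1485]))
d [-297.8, 140.2, 102.2] r [0.0, 0.067, -0.002] deg 3.8 dist 345 q6 1.09 tcp [0.5155 0.001  0.2397] t 13.45
d [-297.6, 219.2, 102.2] r [0.0, 0.067, -0.002] deg 3.8 dist 383 q6 1.09 tcp [0.5155 0.001  0.2397] t 13.45
d [-297.9, 40.2, 102.1] r [0.0, 0.067, -0.002] deg 3.8 dist 318 q6 1.09 tcp [0.5155 0.001  0.2397] t 13.45
```

Emit:
servo_tool(delta_pos=[[-38,0,13],[-76,0,26],[-114,0,39],[-152,0,52],[-190,0,65],[-228,10,78],[-260,40,90],[-285,70,98],[-298,100,102],[-298,130,102],[-298,155,102],[-298,175,102],[-298,190,102],[-298,200,102],[-298,208,102],[-298,214,102],[-298,218,102],[-298,219,102],[-298,219,102],[-298,219,102]], angular=[[0,0.067,0],[0,0.067,0],[0,0.067,0],[0,0.067,0],[0,0.067,0],[0,0.067,0],[0,0.067,0],[0,0.067,0],[0,0.067,0],[0,0.067,0],[0,0.067,0],[0,0.067,0],[0,0.067,0],[0,0.067,0],[0,0.067,0],[0,0.067,0],[0,0.067,0],[0,0.067,0],[0,0.067,0],[0,0.067,0]], gripper=50)

```text
t: 15.12
tcp_pos: [0.5158, 0.3165, 0.022]
ee_rot: [-0.561, 0.43, -0.43, 0.562]
force: [0.0, -0.1, 0.1]
finger_gap: 0.575
```

Emit:
servo_tool(delta_pos=[[0,0,0],[0,0,0],[0,0,0],[0,0,0],[0,0,0],[0,0,0],[0,0,0],[0,0,0],[0,0,0],[0,0,0]], angular=[[0,0,0],[0,0,0],[0,0,0],[0,0,0],[0,0,0],[0,0,0],[0,0,0],[0,0,0],[0,0,0],[0,0,0]], gripper=0, newtons=50)

```text
t: 15.95
tcp_pos: [0.5158, 0.3165, 0.022]
ee_rot: [-0.561, 0.431, -0.43, 0.562]
force: [0.3, 0.3, 0.8]
finger_gap: 0.202
```

```bash
python3 - <<'E'
from h import *
s=status.sense();print(s['finger_gap']*87,s['force'])
go([*s['tcp_pos'][:2],.18]);go([.551,.0126,.18],19.6)
E
```

```text
17.583253561854903 [0.25619144 0.27498514 0.79256002]
d [-0.3, -158.0, 0.1] r [-0.001, -0.0, -0.002] deg 0.1 dist 158 q6 1.73 tcp [0.5158 0.3165 0.022 ] t 15.95
d [302.3, -158.6, -44.9] r [-0.001, -0.079, -0.002] deg 4.5 dist 344 q6 1.73 tcp [0.5158 0.3165 0.022 ] t 15.95
```

Emit:
servo_tool(delta_pos=[[0,-20,0],[0,-50,0],[0,-85,0],[0,-120,0],[20,-158,-3],[50,-158,-8],[85,-158,-13],[120,-158,-18],[155,-158,-23],[190,-158,-28],[225,-158,-34],[255,-158,-38],[280,-158,-42],[295,-158,-44],[302,-158,-45],[302,-158,-45],[302,-158,-45],[302,-158,-45]], angular=[[0,0,0],[0,0,0],[0,0,0],[0,0,0],[0,-0.02,0],[0,-0.04,0],[0,-0.06,0],[0,-0.079,0],[0,-0.079,0],[0,-0.079,0],[0,-0.079,0],[0,-0.079,0],[0,-0.079,0],[0,-0.079,0],[0,-0.079,0],[0,-0.079,0],[0,-0.079,0],[0,-0.079,0]])

```text
t: 17.45
tcp_pos: [0.5506, 0.014, 0.1793]
ee_rot: [-0.577, 0.408, -0.407, 0.579]
force: [0.7, 0.1, -0.4]
finger_gap: 0.201
```

```bash
python3 - <<'E'
from h import *
for n,f in (('wrist','w5'),('scene','sc5'),('top','top5')): cap(n,f)
s=status.sense();print(s['tcp_pos'],s['force'],s['finger_gap']*87)
p=s['tcp_pos'];print(R.from_quat(s['ee_rot']).as_matrix().round(4));z=p[2]-.022+.018
L=(p[:2],19.6,.077,.052,z)
a=overlay('w5',*L,(230,100,180,140),2.2);b=overlay('sc5',*L,(250,120,100,100),4);c=overlay('top5',*L,(310,150,100,100),4)
v=np.zeros((600,800,3),np.uint8);v[:400,:400]=b;v[:400,400:]=c;h=cv2.resize(a,None,fx=200/a.shape[0],fy=200/a.shape[0]);v[400:,:h.shape[1]]=h
cv2.imwrite('pics/m6.png',v)
E
```

```text
[0.55072983 0.01399648 0.17939636] [ 0.1431811  -0.32351354 -0.92804353] 17.28377828673976
[[ 3.368e-01  2.000e-04  9.416e-01]
 [-9.416e-01  2.300e-03  3.368e-01]
 [-2.100e-03 -1.000e+00  9.000e-04]]
```

View pics/m6.png

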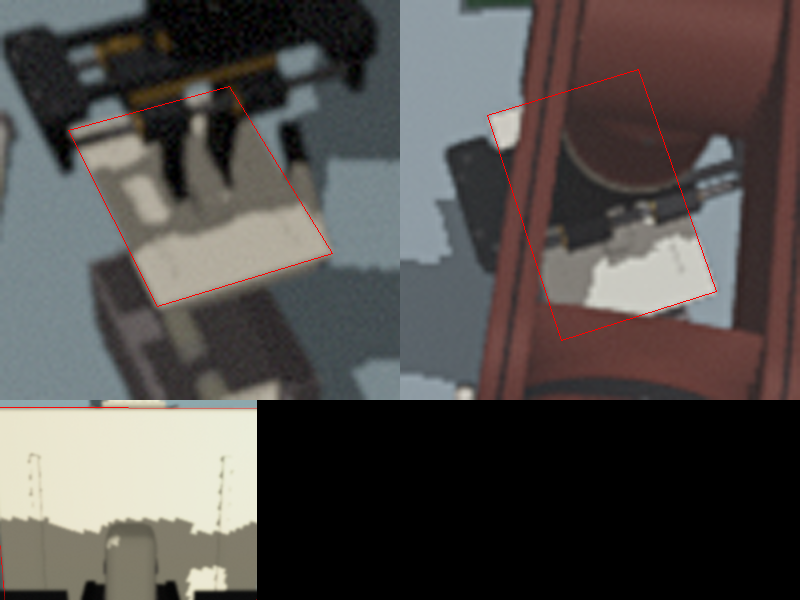

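The lid is held square and sits where the TCP says, in all three views. Next I check the wrist box estimate against the scene and top views.

```bash
python3 - <<'E'
from h import *
B=([.5513,.0126],19.6,.075,.05,.062)
m=np.hstack([overlay('top3',*B,(325,172,65,80),6),overlay('sc1',*B,(265,165,68,80),6)]);cv2.imwrite('pics/m7.png',m)
E
```

```text
(no output)
```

View pics/m7.png

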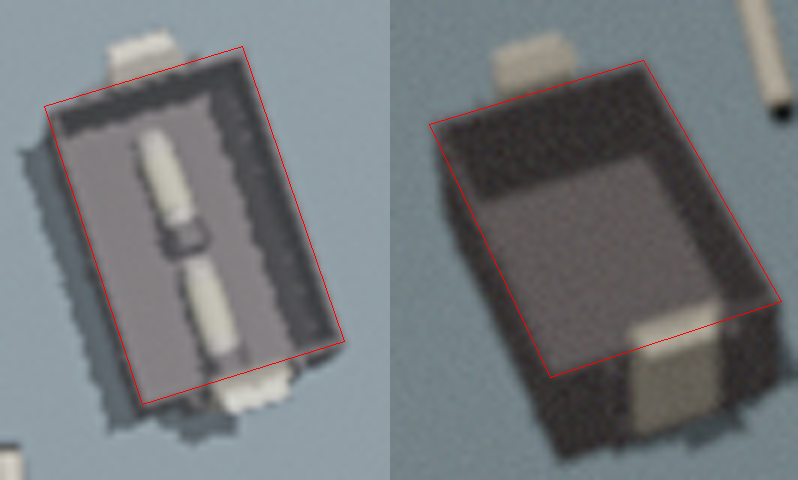

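```bash
python3 - <<'E'
from h import *
go([.5506,.0124,.088],19.5)
E
```

```text
d [1.6, 91.4, -0.7] r [-0.001, 0.003, -0.002] deg 0.2 dist 91 q6 1.11 tcp [0.5507 0.014  0.1794] t 17.6
```

Emit:
servo_tool(delta_pos=[[1.6,20,-0.6],[1.6,45,-0.6],[1.6,65,-0.6],[1.6,80,-0.6],[1.6,88,-0.6],[1.6,91.4,-0.6],[1.6,91.4,-0.6],[1.6,91.4,-0.6],[1.6,91.4,-0.6]], angular=[[-0.001,0.003,-0.002],[-0.001,0.003,-0.002],[-0.001,0.003,-0.002],[-0.001,0.003,-0.002],[-0.001,0.003,-0.002],[-0.001,0.003,-0.002],[-0.001,0.003,-0.002],[-0.001,0.003,-0.002],[-0.001,0.003,-0.002]])

```text
t: 18.35
tcp_pos: [0.5517, 0.0125, 0.0894]
ee_rot: [-0.577, 0.407, -0.409, 0.578]
force: [0.0, 0.7, -0.9]
finger_gap: 0.203
```

```bash
python3 - <<'E'
from h import *
go([.5506,.0124,.080],19.5);s=status.sense();print(s['force'],s['ft_torque'])
E
```

```text
d [-0.3, 9.4, -1.1] r [-0.002, 0.0, 0.001] deg 0.1 dist 9 q6 1.11 tcp [0.5517 0.0125 0.0894] t 18.35
[ 0.03824874  0.68198599 -0.94314538] [ 0.03147801 -0.00747505  0.00895283]
```

Free so far. Lower slowly while watching the force.

Emit:
servo_tool(delta_pos=[[-0.3,2,-1],[-0.3,4,-1],[-0.3,6,-1],[-0.3,7,-1],[-0.3,8,-1],[-0.3,9,-1],[-0.3,9,-1]], angular=[[0,0,0],[0,0,0],[0,0,0],[0,0,0],[0,0,0],[0,0,0],[0,0,0]], newtons=60)

```text
t: 18.93
tcp_pos: [0.5515, 0.0123, 0.0811]
ee_rot: [-0.577, 0.407, -0.409, 0.578]
force: [-0.6, -0.8, 4.3]
finger_gap: 0.205
```

```bash
python3 - <<'E'
from h import *
go([.5506,.0124,.075],19.5);s=status.sense();print(s['force'],s['ft_torque'])
E
```

```text
d [-0.4, 6.1, -0.8] r [-0.003, 0.0, 0.002] deg 0.2 dist 6 q6 1.11 tcp [0.5515 0.0123 0.0811] t 18.93
[-0.5747949  -0.77795962  4.33987538] [-0.02914252  0.04409434  0.01607629]
```

The plug is in, with 4 N on the ramps and hardly any side force. Keep pressing.

Emit:
servo_tool(delta_pos=[[0,1,0],[0,2,0],[0,3,0],[0,4,0],[0,5,0],[0,6,0],[0,7,0],[0,8,0],[0,9,0],[0,10,0],[0,11,0],[0,11,0]], angular=[[0,0,0],[0,0,0],[0,0,0],[0,0,0],[0,0,0],[0,0,0],[0,0,0],[0,0,0],[0,0,0],[0,0,0],[0,0,0],[0,0,0]])

```text
t: 19.93
tcp_pos: [0.5515, 0.0124, 0.0701]
ee_rot: [-0.577, 0.407, -0.409, 0.578]
force: [0.2, 0.0, -0.2]
finger_gap: 0.204
```

```bash
python3 - <<'E'
from h import *
go([.5506,.0124,.066],19.5);s=status.sense();print(s['force'],s['ft_torque'],s['finger_gap']*87)
E
```

```text
d [-0.3, 4.1, -0.9] r [-0.003, 0.0, 0.001] deg 0.2 dist 4 q6 1.11 tcp [0.5515 0.0124 0.0701] t 19.93
[ 0.19272128  0.00977419 -0.20969209] [ 0.05633325  0.23857977 -0.04649378] 17.76039678726802
```

Emit:
servo_tool(delta_pos=[[0,0.5,0],[0,1,0],[0,1.5,0],[0,2,0],[0,2,0],[0,2,0]], angular=[[0,0,0],[0,0,0],[0,0,0],[0,0,0],[0,0,0],[0,0,0]])

```text
t: 20.43
tcp_pos: [0.5516, 0.0124, 0.07]
ee_rot: [-0.577, 0.407, -0.409, 0.578]
force: [-6.9, 0.1, 13.7]
finger_gap: 0.206
```

```bash
python3 - <<'E'
from h import *
s=status.sense();print(s['tcp_pos'],s['force'],s['ft_torque'],s['finger_gap']*87);print(R.from_quat(s['ee_rot']).as_matrix().round(4))
E
```

```text
[0.5515844  0.01238878 0.06998422] [-6.94425556  0.09415977 13.72485574] [ 0.1943266   1.44905638 -0.04260504] 17.91446686826769
[[ 3.343e-01  3.300e-03  9.424e-01]
 [-9.425e-01 -4.000e-04  3.343e-01]
 [ 1.500e-03 -1.000e+00  3.000e-03]]
```

```bash
python3 - <<'E'
from h import *
cap('scene','sc8');cap('top','top8');w5=cap('wrist','w8')
B=([.5513,.0126],19.6,.077,.052,.066)
v=np.zeros((600,800,3),np.uint8)
v[:400,:400]=overlay('sc8',*B,(255,155,80,80),5);v[:400,400:]=overlay('top8',*B,(320,170,80,80),5)
v[400:,:640]=w5['color'][100:300]
cv2.imwrite('pics/m8.png',v);s=status.sense();print(s['force'],s['tcp_pos'])
E
```

```text
[-8.03808126 -0.3858075  13.95229727] [0.55161461 0.01236499 0.07000218]
```

View pics/m8.png

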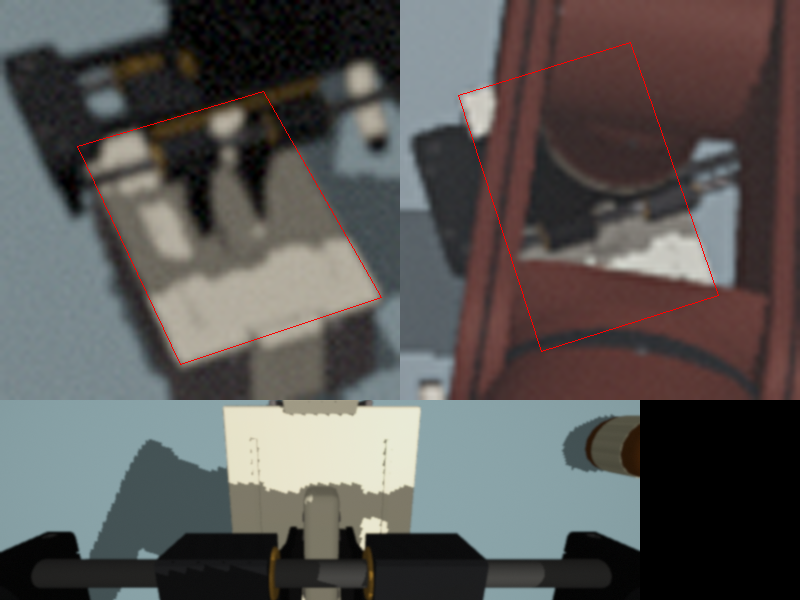

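The +x hook lies over the lid edge in the wrist view, around (320,410). The -x clip is hidden, but the force dropped off at the expected height and then met a hard stop at TCP z = 0.070. Before handing in I check that the hold stays steady.

```bash
python3 - <<'E'
from h import *
for k in range(16):
    cams.capture('wrist')
    if k%5==0: s=status.sense();print(s['t'],s['force'].round(1),s['tcp_pos'].round(4),s['finger_gap']*87)
s=status.sense()
if s['force'][2]>9 and abs(s['force'][0])<15 and .0685<s['tcp_pos'][2]<.0706: print(arm.finish_job())
E
```

```text
20.6333 [-7.   0.1 13.9] [0.5516 0.0124 0.07  ] 17.385329432450142
20.8833 [-7.3 -0.  14.1] [0.5516 0.0124 0.07  ] 17.468031792074832
21.1333 [-6.8 -0.4 13.9] [0.5516 0.0124 0.07  ] 17.43411609233133
21.3833 [-7.2  0.1 14.1] [0.5516 0.0124 0.07  ] 17.627649328327294
the job is handed in; nothing more can be done
None
```

Both labelled tubes are in the carry box, the lid is pressed down under the clips, and I handed the job in at about 21 s with the hand still bearing down. No verdict was reported.

**What the last checks showed**
- **Tubes:** a picture taken before fitting the lid showed both lying end to end inside the box.
- **Lid:** as I pressed, the push rose to about 4 N at the last reading on the ramps. It had dropped to about 0 N by the end of the stroke, then met a hard stop at TCP z = 0.070 m. That puts the lid's origin at 48 mm, its fully seated height.
- **Hold:** the downward push stayed at about 14 N for 0.8 s before hand-in, with the lid level to about 0.003 rad by the tool's orientation.

**What disagreed or stayed unconfirmed**
- **Box position:** the first top-camera estimate was about 7 mm off the wrist-camera one. The scene camera agreed with the wrist, so I used that.
- **Second clip:** the +x hook was visible over the lid's edge. The -x clip was hidden by the arm, so that it snapped is inferred only from the force drop, the height and the level.
- **Sideways load:** a steady side force of about 7 N remained along -x while pressing. I left it because it was not growing.

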